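# Hang the chopping board inside the dryer cabinet

## Robot

A 6-joint arm with a two-finger parallel gripper is mounted at the origin on the work surface. World frame = base frame: x ahead of the robot, y to its left, z up, the work surface at z = 0. Lengths are in m, angles in rad, forces in N, time in s.
With the tool pointing down it reaches from about 0.4 to 0.825 m from the base axis. Payload 7 kg.
Tool frame: the origin (TCP) lies midway between the tips of the shut fingers; the grasp point (between the pads) lies arm.hold_point_z behind it (arm.hold_point_z is the distance from the TCP to the grasp point, in m); z points along the fingers, y is the line along which they close (so a half turn about z gives the same grasp; the last joint's range is limited). The gripper opens to 88 mm and grips with 3 to 60 N. Pads are 19 mm wide; open, the fingers measure 130 mm over their backs; the gripper's body (78 mm by 193 mm) begins 47 mm behind the grasp point.
Start: joints at [1.576, 0.359, 0.012, 0, -1.224, -0.288], TCP at [0.188, 0.648, 0.227] pointing down, gripper open.
Joint ranges: [-3.07, 3.07], [-1.43, 2.12], [-1.02, 1.25], [-3.03, 1.67], [-3.05, -0], [-3.03, 3.03]. Speed limits (rad/s): [2.39, 2.39, 3.01, 3.14, 3.14, 3.14].

## Interface

Orientations are given as [roll, pitch, yaw] about the fixed x, y, z axes, in that order (R = Rz(yaw) Ry(pitch) Rx(roll)).
In Python, from station import arm gives the robot as it stands.
- The arm moves only by the shell command python3 -m crank 'ROWS' [OPENING] [FORCE]. ROWS is JSON, a list that holds one entry, the list of rows, each a list of 4 numbers: the shift along the tool's x, y, z in units of 25 mm (1.0 is 25 mm), then the turn about the tool's z in units of 5 degrees (1.0 is 5 degrees). A call has 1 to 12 rows; each row is the pose to reach, as a shift and turn from the pose commanded when the call began, along the tool's axes at that moment; what a row does not reach only later rows make up. A row lasts 1/8 s, in which the tool goes at most 62.5 mm and 10.7 degrees, less where a joint would pass 70% of its speed; a pose out of reach is approached as far as the arm can. A call with a gripper value outside its range is refused whole. OPENING is the closure, from 0 (fully open) to 1 (shut), set as the call begins (- or left out, the last holds). The fingers move at their own pace and stop on an object; FORCE is the grip in N (left out, the last holds). Time passes only in rows, so rows that repeat a pose let the fingers close. It gives the time, the measured TCP pose, the force, the opening and the grip force at its end, in the units of the state.
- arm.get_state(): the state, without advancing time (a new reading comes with each control period).
- arm.grab_frame(name): name is "side" or "top"; returns (picture, depth): 420x560x3 uint8, red, green, blue; 420x560 float32, m along the optical axis (not along the pixel's ray), 0 where there is no reading.
- arm.get_calibration(name): a dict with "mtx" (3x3 intrinsics, pixels), "R" (3x3) and "t" (3): a world point X has camera coordinates R X + t. Camera axes: x right, y down, z forward; pixel columns grow to the right and rows downward; lengths in m; the calibration is good to about 2 mm. A picture is of the moment at which its call begins. get_calibration takes no time and is no camera call.
- arm.job_done(): hands the job in; it is judged then, once.
Trained networks look in the newest picture that a camera, given by its name, has taken for a name from the list of things; names that differ only in an ending like _2 or _b are one class to them, and where a whole thing is asked for, a point or a joint stands for the part that bears it (a point fixed in the world has none). Each returns a list of dicts, best first, with "score" (0 to 1); they miss things now and then, are a little off and sometimes report something else, mostly with a low value. They report only what shows in the picture. A call takes as long as a camera call. They do not tell look-alikes from the thing itself.
- arm.recognise(thing, camera): "extent" ([left, top, width, height] in pixels, round what is visible of it).
- arm.trace(thing, camera): "mask" (420x560 bool, what is visible of it) and "extent" ([left, top, width, height] in pixels, round what is visible of it).
The state is a dict: "t": time; "q": joint angles; "qd": joint speeds; "joint_efforts": joint torques, N m; "eef_pos": TCP position; "ee_rot": TCP orientation; "force": force on the tool from outside, world axes, zero at the start; "moment": the same for the moment, N m; "width": finger opening in m; "gripper_force": force on a finger pad.
Only numpy, scipy, OpenCV 4.12 (cv2) and the standard library are available. Lean on these libraries where they do the work, as an engineer would, in place of code of your own. Each camera call takes 0.05 s, during which the arm holds its last target. There are 200 camera calls.

## Task

Take the green chopping board out of the dish drainer, reach down with it through the narrow top opening of the white dryer cabinet without touching the opening's frame, and hang it by its hole on the orange hook inside. The hook may be clamped anywhere along a short stretch of its rail, so find it gently by feel and never force the board against it; let the board down until the hook carries it behind its turned-up tip, then let go and come out. Leave the brown board, the mug and the soap bottle where they are.

Things in the scene. Friction and masses are not known exactly. Their poses are not given: they have to be found in the camera images.
- board_centre (a point): Centre of the green plastic chopping board: 110 mm wide (its y), 160 mm tall (its z, up), 10 mm thick (its x, face normal), about 230 g. It stands upright in one of the drainer's two slots, between wire prongs (tops 81 mm above the worktop), lower edge 20 mm above the worktop. Its top edge, 80 mm above this point, is free to be pinched across the 10 mm. Both faces are alike.
- board_hole (a point): Centre of the board's hanging hole, 18 mm high and 16 mm wide, right through the board along x; 38 mm above the board's centre, so 42 mm below its top edge, with 33 mm of solid board above the hole. Axes as the board. The board goes on the hook when this point is 1.5 mm (give or take 3) above the strip's top face as it meets the tip and passes it along the cabinet's +x.
- dryer: The fixed white countertop dryer cabinet, an upright box 200 mm deep (x), 230 mm wide (y), 240 mm high, open at the top (its lid is folded down behind it, 17 mm thick); origin at the centre of its underside, z up. Its front (window, knob) is its -x side; the rail runs along y inside its back (+x) wall, and hook_zone lies 10 mm in front (-x) of its centre. Inside floor at 25 mm.
- rim: The grey frame round the cabinet's top opening, fixed to the cabinet, from 224 to 240 mm above the worktop. Its origin is the centre of the opening at the frame's lower side, axes as the cabinet. The opening is 160 mm (x) by 190 mm (y), and the space below it as wide. Neither the board nor the robot may touch this frame.
- hook_zone (a point): Middle of the stretch where the orange hook's tip may be; axes as the cabinet. The hook is a level flat strip 12 mm wide (y), 4 mm thick, its top face at this height (192 mm above the worktop). Its tip's front face is at this x; the tip's 4 mm are turned up to 7 mm above the strip. Where it is along y is not measured: up to 18 mm either way. It bends if pressed with more than 20 N.
- hook_root (a point): Middle of the stretch where the hook's black carriage may be: its front face, 66 mm along +x from hook_zone, at the height of the strip's top. The strip runs straight along x into the carriage, where a rubber buffer lets it give along +x, 1 mm per N, at most 6 mm, and springs it back. The carriage (26 mm wide, not higher than the strip) is clamped on the rail and does not slide by hand.
- brown_board_centre (a point): Centre of a brown wooden board of the same 110 x 160 x 10 mm without a hole, standing in the drainer's other slot, 80 mm from the green one. Not to be moved.
- mug_centre (a point): Centre of a blue mug, 92 mm high and 78 mm across, standing on the worktop. Not to be moved.
- soap_centre (a point): Centre of a yellow soap bottle, 170 mm high and 60 mm across, standing on the worktop. Not to be moved.
Things that resemble listed ones, but are neither listed nor needed, are in the scene too. What is meant by the part that bears board_centre is not purple or red, and is the smaller of those in its own colour.

How it is judged:
On the way, in this order (a step that is already met when the one before it is completed fails the run):
1. the green board is held, lifted clear of the drainer's prongs (height (world z) of board_centre above 0.19 m and contact force between the fingers and board above 0.5 N), for 0.1 s.
2. the hook goes through the board's hole while the board is still held (contact force between the fingers and board above 0.5 N and x of board_hole in the frame of hook_zone between 0.009 and 0.066 m and z of board_hole in the frame of hook_zone between -0.012 and 0.008 m), for 0.1 s.
At the end, for the whole second after the job is handed in: The green board hangs still and released on the hook inside the cabinet: the hook passes through its hole, the hole's upper edge rests on the strip (hole centre 6 to 14 mm below the strip's top face) behind the turned-up tip, and the board is within 0.2 rad of upright (x of board_hole in the frame of hook_zone between 0.005 and 0.066 m and z of board_hole in the frame of hook_zone between -0.014 and -0.006 m and y of board_hole in the frame of hook_zone between -0.025 and 0.025 m and angle between board_centre's own z axis and vertical below 0.2 rad and contact force between board and dryer above 0.8 N and contact force between the fingers and board below 0.1 N and linear speed of board below 0.03 m/s); the robot touches nothing.
It fails at once if the board or the robot touches the frame of the cabinet's opening (contact force between rim and anything else above 0.5 N).
It fails at once if the board is pressed against the hook or the cabinet with more than 20 N (contact force between board and dryer above 20 N).
It fails at once if the robot itself pushes on the cabinet or the hook with more than 3 N (contact force between any of the arm, the fingers and dryer above 3 N).
It fails at once if the brown board, the mug or the soap bottle is moved more than 20 mm (distance of any of brown_board_centre, mug_centre, soap_centre from where it was at the start of the episode above 0.02 m).
It also fails if it takes over 69 s, if anything falls off the work surface, if the arm or the gripper's body presses on something with over 40 N, if the wrist force passes 120 N, or if a joint passes its speed limit or range.

## Working session

There is one attempt and no reset: what is moved stays moved. The work goes in short steps, Python scripts to look and compute and a shell command to move; the robot and the scene stay as the last step left them, time stands still between calls to the robot, and variables do not carry over. Pictures are saved under pics/ and viewed, at most 10 in all, crops included, and the job is handed in when it is done.

```bash
ls; mkdir -p pics; python3 - <<'E'
from station import arm
import cv2,numpy as np
print(arm.get_state(),arm.hold_point_z)
for n in("side","top"):
    im,d=arm.grab_frame(n); cv2.imwrite(f"pics/{n}0.png",im[:,:,::-1])
    for th in("board_centre","brown_board_centre","dryer","rim","mug_centre","soap_centre"):
        for r in arm.trace(th,n)[:4]: print(n,th,round(r["score"],2),r["extent"])
    c=arm.get_calibration(n);print(c)
E
```

```text
pics
{'t': 0.0, 'q': array([ 1.57611556e+00,  3.59363293e-01,  1.10512065e-02, -3.45031682e-04,
       -1.22410659e+00, -2.88105136e-01]), 'qd': array([ 0.00061622, -0.0009952 , -0.00078423,  0.00012459,  0.0014159 ,
        0.00148767]), 'joint_efforts': array([ 2.82479086e-04, -5.82724750e+01,  2.93055439e+01,  6.99741125e+00,
        6.92023285e-03, -1.56121405e-04]), 'eef_pos': array([0.1882347 , 0.64770507, 0.22563554]), 'ee_rot': array([ 3.13994500e+00, -1.50027895e-04, -2.82903279e-01]), 'force': array([0.98073452, 1.05836293, 0.54723817]), 'moment': array([ 0.00793754, -0.0008697 ,  0.04520856]), 'gripper_force': 0.0, 'width': 0.08718630953533323} 0.0188
side board_centre 0.93 [135.5, 152.6, 60.4, 72.1]
side board_centre 0.69 [299.3, 133.1, 34.8, 82.6]
side board_centre 0.66 [246.5, 172.0, 32.3, 59.3]
side board_centre 0.62 [211.1, 150.9, 36.3, 51.4]
side brown_board_centre 0.74 [229.8, 188.1, 33.6, 59.3]
side dryer 0.74 [310.1, 197.3, 135.3, 152.5]
side dryer 0.65 [229.1, 189.3, 34.8, 58.5]
side dryer 0.53 [245.7, 174.1, 34.5, 55.9]
side dryer 0.38 [306.7, 194.6, 136.3, 91.3
[... 811 characters left out ...]
oard_centre 0.62 [231.8, 231.0, 37.9, 17.2]
top brown_board_centre 0.53 [218.2, 206.7, 42.1, 17.5]
top brown_board_centre 0.35 [334.9, 157.1, 114.4, 102.6]
top dryer 0.59 [331.4, 158.0, 116.6, 103.0]
top rim 0.79 [334.0, 156.1, 113.7, 100.9]
top mug_centre 0.91 [301.8, 271.0, 35.0, 36.3]
top soap_centre 0.57 [291.1, 137.2, 19.1, 28.0]
{'mtx': array([[528.76207956,   0.        , 278.94707252],
       [  0.        , 528.76207956, 213.96285186],
       [  0.        ,   0.        ,   1.        ]]), 'R': array([[-0.0059878 , -0.99996619, -0.00563575],
       [-0.99402423,  0.00656632, -0.108962  ],
       [ 0.10899532,  0.00494963, -0.99402994]]), 't': array([0.09674351, 0.59332186, 1.55255037])}
```

View pics/side0.png

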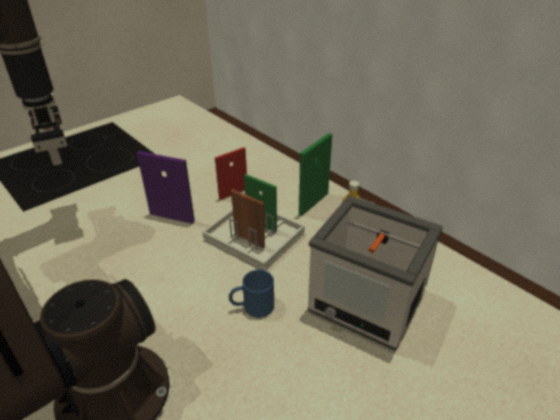

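View pics/top0.png

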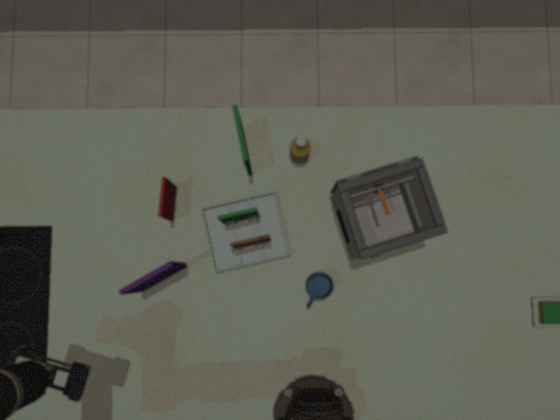

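The small green board is at side (262,192) and top (238,214), next to the brown one at top (250,241). The hook is visible inside the dryer at top (383,200) and side (378,242).

```bash
cat >h.py <<'E'
from station import arm
import cv2,numpy as np
def cloud(n,grab=True):
    im,d=arm.grab_frame(n);c=arm.get_calibration(n);K=c["mtx"];v,u=np.mgrid[:420,:560]
    P=np.stack([(u-K[0,2])/K[0,0]*d,(v-K[1,2])/K[1,1]*d,d],-1)
    return im,d,(P-c["t"])@c["R"]
def proj(n,X):
    c=arm.get_calibration(n);p=np.asarray(X)@c["R"].T+c["t"];p=p@c["mtx"].T;return p[...,:2]/p[...,2:]
def rect(P):
    r=cv2.minAreaRect(P[:,:2].astype(np.float32)*1000);return r
E
python3 - <<'E'
from h import *
for n in("side","top"):
    im,d,W=cloud(n);ok=d>0
    hsv=cv2.cvtColor(im,cv2.COLOR_RGB2HSV);H,S,V=[hsv[...,i].astype(int) for i in range(3)]
    print(n)
    def box(x0,y0,x1,y1):
        m=np.zeros((420,560),bool);m[y0:y1,x0:x1]=1;return m&ok
    b={"side":dict(green=(225,165,295,245),dry=(295,185,450,350),mug=(220,260,280,325),soap=(340,170,362,200),drain=(200,190,310,270)),
       "top":dict(green=(205,195,275,260),dry=(320,150,455,265),mug=(295,260,345,315),soap=(280,130,320,170))}[n]
    g=box(*b["green"])&(abs(H-70)<20)&(S>90)&(W[...,2]>.05); p=W[g];print("green",len(p),p.min(0),p.max(0),np.median(p,0),rect(p))
    t=p[p[:,2]>.165];print("  top",len(t),np.median(t,0),rect(t) if len(t)>3 else "")
    br=box(*b["green"])&(H<20)&(S>90)&(W[...,2]>.1);p=W[br];print("brown",len(p),rect(p),p.max(0))
    o=box(*b["dry"])&(H<16)&(S>130)&(W[...,2]>.15);p=W[o]
    print("orange",len(p),rect(p),p[:,2].min(),p[:,2].max())
    for i in np.argsort(p[:,0])[::max(1,len(p)//12)]:print("   ",p[i].round(4))
    f=box(*b["dry"])&(abs(W[...,2]-.24)<.006);print("rimtop",rect(W[f]),cv2.boxPoints(rect(W[f])))
    for k in("mug","soap"):
        p=W[box(*b[k])&(W[...,2]>.07)];print(k,p[:,:2].mean(0),p.max(0))
    s=slice(b["dry"][1],b["dry"][3]),slice(b["dry"][0],b["dry"][2])
    cv2.imwrite(f"pics/dry_{n}.png",cv2.resize(im[s][:,:,::-1],None,fx=4,fy=4,interpolation=cv2.INTER_CUBIC)[:600,:800])
E
```

```text
side
green 704 [0.56468153 0.15274399 0.05035552] [0.59754017 0.2597176  0.18542323] [0.58170924 0.18956476 0.14393676] ((578.6890258789062, 206.330810546875), (13.884127616882324, 108.95276641845703), 14.907615661621094)
  top 183 [0.57898638 0.20405838 0.1753778 ] ((579.3699340820312, 206.3301239013672), (10.61029052734375, 108.75735473632812), 13.462380409240723)
brown 862 ((560.7393188476562, 283.5470275878906), (333.90008544921875, 72.66233825683594), 63.48427963256836) [0.66494875 0.42300966 0.185498  ]
orange 137 ((607.615966796875, -189.46109008789062), (75.07015991210938, 19.92466163635254), 20.86349868774414) 0.1661346314379917 0.20056388851720192
    [ 0.5712 -0.1946  0.2001]
    [ 0.5759 -0.2002  0.195 ]
    [ 0.5836 -0.2     0.1932]
    [ 0.591  -0.1879  0.1931]
    [ 0.5973 -0.1945  0.1937]
    [ 0.6041 -0.1861  0.1935]
    [ 0.6103 -0.1874  0.1907]
    [ 0.6177 -0.1843  0.1907]
    [ 0.6235 -0.1824  0.1923]
    [ 0.6303 -0.1793  0.1957]
    [ 0.6366 -0.1829  0.1789]
    [ 0.6392 -0.1699  0.1911]
    [ 0.6409 -0.1833  0.1923]
rimtop ((588.493408203125, -197.880340576171
[... 1010 characters left out ...]
.5848 -0.1981  0.1963]
    [ 0.5901 -0.1926  0.1975]
    [ 0.596  -0.1963  0.1934]
    [ 0.6018 -0.1915  0.1909]
    [ 0.6072 -0.1917  0.1907]
    [ 0.6127 -0.1892  0.1906]
    [ 0.6178 -0.1888  0.1935]
    [ 0.623  -0.186   0.1949]
    [ 0.626  -0.1891  0.1928]
    [ 0.6311 -0.1807  0.1956]
    [ 0.635  -0.1849  0.1877]
    [ 0.6388 -0.1803  0.1987]
rimtop ((591.1729736328125, -199.28701782226562), (216.79872131347656, 239.2306365966797), 16.99394989013672) [[ 452.54672  -116.57659 ]
 [ 522.4669   -345.36136 ]
 [ 729.7992   -281.99744 ]
 [ 659.879     -53.212677]]
mug [ 0.37466521 -0.01752495] [0.42311171 0.01726845 0.10198475]
soap [0.7746699  0.03317285] [0.81073119 0.06203972 0.17780419]
```

View pics/dry_side.png

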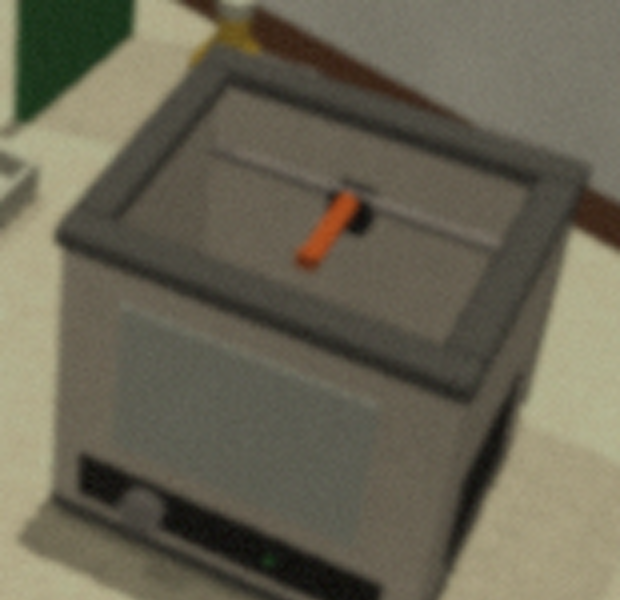

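View pics/dry_top.png

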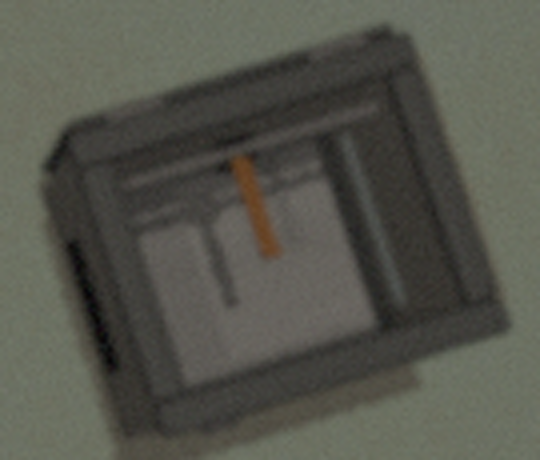

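```bash
cat >>h.py <<'E'
def go(x,y,z,yawdeg):
    "shift (tool axes, 25mm units) and turn (5deg units) from present pose"
    from scipy.spatial.transform import Rotation as R
    s=arm.get_state();r=R.from_euler("xyz",s["ee_rot"])
    d=r.as_matrix().T@(np.array([x,y,z])-s["eef_pos"])/.025
    w=-(yawdeg-np.degrees(s["ee_rot"][2]));w=(w+180)%360-180
    print("t",round(s["t"],2),"pos",s["eef_pos"].round(4),"rot",np.degrees(s["ee_rot"]).round(2),"F",s["force"].round(2),"M",s["moment"].round(2),"w",round(s["width"],4),"gf",round(s["gripper_force"],1))
    print("rows:",d.round(3),round(w/5,3))
E
python3 -c "
from h import *
go(.5743,.2308,.30,-76.7)"
```

```text
t 0.8 pos [0.1884 0.6481 0.2266] rot [-180.      0.    -16.21] F [-0.39 -0.85  0.81] M [-0.01  0.03 -0.02] w 0.0877 gf 0.0
rows: [19.483 11.722 -2.937] 12.099
```

```bash
python3 -m crank '[[[0,0,-2.5,0],[1,0.6,-5,0],[3,1.8,-5,2],[5,3,-5,4],[7,4.2,-5,6],[9,5.4,-5,8],[11,6.6,-5,10],[13,7.8,-5,12],[15,9,-5,12.1],[17,10.2,-4,12.1],[18.6,11.2,-3,12.1],[19.5,11.7,-2.9,12.1]]]' 0.5 20; python3 - <<'E'
from h import *
go(.5743,.2308,.146,-76.7)
im,d,W=cloud("side")
hsv=cv2.cvtColor(im,cv2.COLOR_RGB2HSV);H,S,V=[hsv[...,i].astype(int) for i in range(3)]
m=np.zeros((420,560),bool);m[165:245,225:295]=1
p=W[m&(d>0)&(abs(H-70)<20)&(S>90)&(W[...,2]>.05)];print(len(p),rect(p))
cv2.imwrite("pics/a1.png",cv2.resize(im[90:290,160:360,::-1],None,fx=3,fy=3))
E
```

```text
t: 2.3
eef_pos: [0.5753, 0.2287, 0.2967]
ee_rot: [3.138, -0.001, -1.341]
force: [0.6, 0.8, -0.7]
width: 0.044
gripper_force: 0.0
t 2.3 pos [0.5753 0.2287 0.2967] rot [ 1.7981e+02 -6.0000e-02 -7.6830e+01] F [ 0.56  0.78 -0.73] M [ 0.08 -0.06  0.02] w 0.044 gf 0.0
rows: [-9.700e-02 -2.000e-03  6.029e+00] -0.025
696 ((578.9873046875, 206.4110107421875), (15.957941055297852, 108.42573547363281), 10.669170379638672)
```

View pics/a1.png

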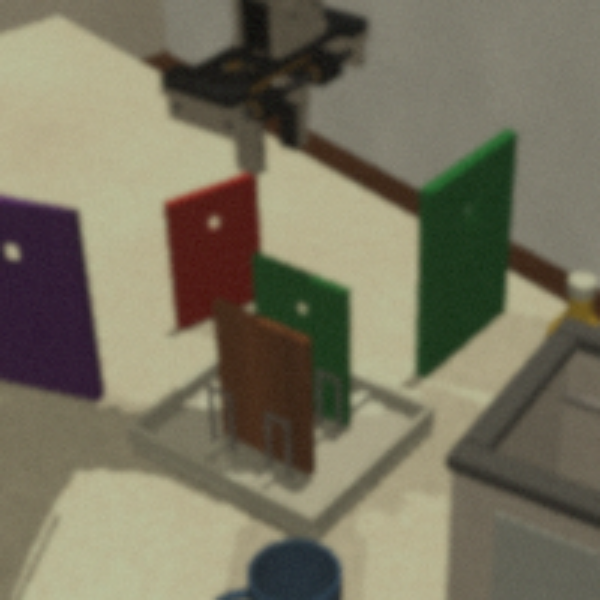

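The fingers are above the small green board's far end (board at crop (300,340), hole at (302,308)), lined up with it. Descending and gripping.

```bash
python3 -m crank '[[[-0.1,0,2,0],[-0.1,0,4,0],[-0.1,0,5.5,0],[-0.1,0,6.0,0],[-0.1,0,6.0,0]]]' && python3 -m crank '[[[0,0,0,0],[0,0,0,0],[0,0,0,0],[0,0,0,0]]]' 1 45;  python3 -m crank '[[[0,0,0,0],[0,0,0,0]]]'; python3 -c "
from h import *
go(.5743,.2308,.146,-76.7)"
```

```text
t: 2.98
eef_pos: [0.5745, 0.2338, 0.1493]
ee_rot: [3.141, -0.001, -1.338]
force: [-0.1, 0.4, 0.7]
width: 0.0437
gripper_force: 0.0
t: 3.48
eef_pos: [0.575, 0.2341, 0.1497]
ee_rot: [-3.14, 0.001, -1.339]
force: [9.6, 2.0, -6.8]
width: 0.0101
gripper_force: 44.9
t: 3.72
eef_pos: [0.5762, 0.2344, 0.1498]
ee_rot: [-3.138, 0.001, -1.338]
force: [6.2, -0.2, -3.8]
width: 0.0102
gripper_force: 44.8
t 3.73 pos [0.5762 0.2344 0.1498] rot [-1.7977e+02  4.0000e-02 -7.6690e+01] F [ 6.18 -0.17 -3.84] M [ 0.3  -2.71 -0.08] w 0.0102 gf 44.8
rows: [0.123 0.11  0.15 ] 0.002
```

```bash
python3 -m crank '[[[0,0,-1,0],[0,0,-2,0],[0,0,-4,0],[0,0,-6,0],[0,0,-8,0],[0,0,-9.8,0],[0,0,-9.8,0],[0,0,-9.8,0]]]'; python3 - <<'E'
from h import *
go(.5743,.2308,.40,-76.7)
s=arm.get_state()
for n in("side","top"):
    im,d,W=cloud(n)
    hsv=cv2.cvtColor(im,cv2.COLOR_RGB2HSV);H,S,V=[hsv[...,i].astype(int) for i in range(3)]
    m=(d>0)&(abs(H-70)<20)&(S>90)&(W[...,2]>.25)&(np.hypot(W[...,0]-.58,W[...,1]-.2)<.12)
    p=W[m];print(n,len(p),rect(p),p.min(0),p.max(0),np.median(p,0))
    if n=="side":
        u,w,vt=np.linalg.svd(p-p.mean(0),full_matrices=0);print(vt)
    ys,xs=np.where(m);x0,x1,y0,y1=xs.min()-30,xs.max()+30,max(0,ys.min()-30),ys.max()+30
    print(x0,y0)
    cv2.imwrite(f"pics/l_{n}.png",cv2.resize(im[y0:y1,x0:x1,::-1],None,fx=4,fy=4)[:600,:800])
E
```

```text
t: 4.72
eef_pos: [0.5737, 0.2337, 0.3927]
ee_rot: [3.14, 0.0, -1.339]
force: [0.5, 0.9, -3.3]
width: 0.0097
gripper_force: 45.0
t 4.72 pos [0.5737 0.2337 0.3927] rot [ 1.7989e+02  1.0000e-02 -7.6700e+01] F [ 0.46  0.9  -3.28] M [ 0.15  0.03 -0.02] w 0.0097 gf 45.0
rows: [ 0.118  0.003 -0.29 ] -0.001
side 1630 ((575.2132568359375, 205.65762329101562), (15.443742752075195, 108.67639923095703), 12.448793411254883) [0.55756505 0.15163766 0.26625412] [0.59332875 0.25828994 0.4259473 ] [0.5754695  0.19779646 0.34408266]
[[-0.05146246  0.2042692  -0.9775611 ]
 [ 0.22661399 -0.95093576 -0.21063543]
 [ 0.97262414  0.23236884 -0.00264723]]
210 68
top 210 ((553.33154296875, 200.9724578857422), (32.02884292602539, 112.75389099121094), 51.698299407958984) [0.4991635  0.15444268 0.28445907] [0.59022723 0.24423561 0.79026999] [0.58128249 0.17878446 0.39102291]
176 145
```

View pics/l_side.png

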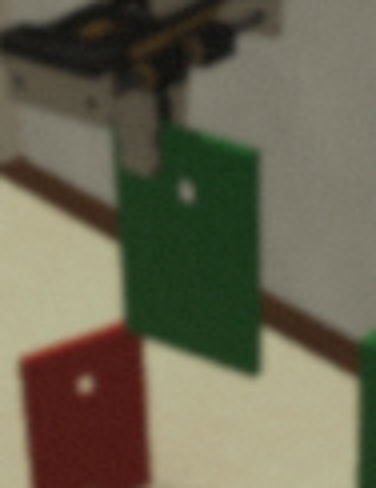

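```bash
cat >meas.py <<'E'
from h import *
def hole(verbose=True):
    "hole centre (u along tool -x, z) relative to TCP, and in-plane tilt, from side camera"
    s=arm.get_state();y=s["ee_rot"][2];p0=s["eef_pos"]
    n=np.array([-np.sin(y),np.cos(y),0]);n=n if n[0]>0 else -n;l=np.array([-n[1],n[0],0])
    im,d,W=cloud("side");hsv=cv2.cvtColor(im,cv2.COLOR_RGB2HSV)
    rel=W-p0
    g=(abs(hsv[...,0].astype(int)-70)<20)&(hsv[...,1]>90)&(d>0)&(abs(rel@n)<.03)&(abs(rel@l)<.13)&(abs(rel[...,2]+.06)<.14)
    g=cv2.morphologyEx(g.astype(np.uint8),cv2.MORPH_OPEN,np.ones((3,3)))
    cs,h=cv2.findContours(g,cv2.RETR_CCOMP,cv2.CHAIN_APPROX_NONE)
    c=arm.get_calibration("side");K=c["mtx"];C=-c["R"].T@c["t"]
    def onplane(px):
        r=np.c_[(px-K[[0,1],[2,2]])/K[0,0],np.ones(len(px))]@c["R"]
        k=((p0-.005*n-C)@n)/(r@n);X=C+r*k[:,None]-p0;return np.c_[X@l,X[:,2]]
    out=max(cs,key=cv2.contourArea);q=onplane(out[:,0].astype(float))
    r=cv2.minAreaRect((q*1000).astype(np.float32));print("outline",r)
    for i,k in enumerate(cs):
        if h[0,i,3]>=0:
            a=np.zeros_like(g);cv2.drawContours(a,cs,i,1,-1);ys,xs=np.where((a>0)&(g==0))
            if len(xs)>4: print("hole",len(xs),(xs.mean(),ys.mean()),(onplane(np.array([[xs.mean(),ys.mean()]]))*1000).round(1))
E
python3 -c "
from meas import *
hole();hole()"
```

```text
outline ((-25.66693878173828, -46.57605743408203), (108.41792297363281, 162.17503356933594), 1.0135053396224976)
hole 29 (np.float64(256.13793103448273), np.float64(115.89655172413794)) [[-27.4  -9.7]]
outline ((-26.956457138061523, -46.739097595214844), (160.1821746826172, 110.5650863647461), 89.75275421142578)
hole 30 (np.float64(256.1), np.float64(115.3)) [[-27.2  -8.3]]
```

```bash
cat >hook.py <<'E'
from h import *
a=np.radians(17.0);X=np.array([np.cos(a),np.sin(a)]);Y=np.array([-X[1],X[0]])
def onz(n,px,z):
    c=arm.get_calibration(n);K=c["mtx"];C=-c["R"].T@c["t"]
    r=np.c_[(px-K[[0,1],[2,2]])/K[0,0],np.ones(len(px))]@c["R"]
    return (C+r*((z-C[2])/r[:,2])[:,None])[:,:2]
if __name__=="__main__":
  for n in("side","top"):
    im,d,W=cloud(n);hsv=cv2.cvtColor(im,cv2.COLOR_RGB2HSV)
    o=(hsv[...,0]<16)&(hsv[...,1]>130)&(abs(W[...,0]-.6)<.07)&(abs(W[...,1]+.19)<.04)&(abs(W[...,2]-.19)<.03)
    ys,xs=np.where(o);q=onz(n,np.c_[xs,ys].astype(float),.192)
    r=cv2.minAreaRect((q*1000).astype(np.float32));print(n,"hook",r)
    u,v=q@X,q@Y;print(" along",np.percentile(u,[0,2,98,100]).round(4),"lateral mid",((np.percentile(v,3)+np.percentile(v,97))/2).round(4),"median",np.median(v).round(4),"slope",np.polyfit(u,v,1)[0].round(3))
    # rim: top-surface points -> extents in rotated frame, inner opening along scan lines
    R=(abs(W[...,2]-.24)<.008)&(np.hypot(W[...,0]-.585,W[...,1]+.2)<.2)
    p=W[R][:,:2];U,V=p@X,p@Y
    cu,cv=.5*(np.percentile(U,[.5,99.5]).sum()),.5*(np.percentile(V,[.5,99.5]).sum())
    print(" outer U",np.percentile(U,[.5,99.5]),"V",np.percentile(V,[.5,99.5]))
    k=abs(V-cv)<.05;hU=np.sort(U[k]);i=np.argmax(np.diff(hU));print(" inner U",hU[i],hU[i+1])
    k=abs(U-cu)<.03;hV=np.sort(V[k]);i=np.argmax(np.diff(hV));print(" inner V",hV[i],hV[i+1])
E
python3 hook.py
```

```text
side hook ((608.068115234375, -188.26405334472656), (75.49256134033203, 17.699607849121094), 16.931554794311523)
 along [0.4887 0.4907 0.5618 0.5642] lateral mid -0.3581 median -0.3573 slope -0.014
 outer U [0.39588848 0.60898089] V [-0.48000357 -0.24411481]
 inner U 0.4221257143183614 0.578418752113021
 inner V -0.45609008256871114 -0.2671827733656107
top hook ((609.8137817382812, -190.77151489257812), (66.66949462890625, 12.557594299316406), 21.25053596496582)
 along [0.4938 0.496  0.56   0.5606] lateral mid -0.3598 median -0.3598 slope 0.004
 outer U [0.39906471 0.61377484] V [-0.48115378 -0.24454443]
 inner U 0.4226542113418329 0.5819902099481146
 inner V -0.45660347982252536 -0.2681536847117307
```

```bash
python3 -c "
from h import *
go(.5991,-.1637,.400,-73)"
```

```text
t 5.03 pos [0.5741 0.2336 0.3931] rot [ 1.7991e+02 -4.0000e-02 -7.6700e+01] F [-0.45  1.07 -3.03] M [ 0.16 -0.01  0.03] w 0.0098 gf 45.0
rows: [15.696  2.683 -0.263] -0.741
```

```bash
python3 -m crank '[[[0.5,0.1,-0.5,0],[2,0.35,-0.6,-0.1],[4,0.7,-0.6,-0.3],[6,1.05,-0.6,-0.5],[8,1.4,-0.6,-0.74],[10,1.7,-0.6,-0.74],[12,2.05,-0.6,-0.74],[14,2.4,-0.6,-0.74],[15.2,2.6,-0.5,-0.74],[15.7,2.7,-0.3,-0.74],[15.7,2.7,-0.3,-0.74],[15.7,2.7,-0.3,-0.74]]]'; python3 -c "
from meas import *
go(.5991,-.1637,.345,-73);hole()
go(.5991,-.1637,.345,-73)
"
```

```text
t: 6.52
eef_pos: [0.5989, -0.1633, 0.402]
ee_rot: [-3.141, -0.0, -1.274]
force: [0.5, 0.4, -1.3]
width: 0.0098
gripper_force: 45.0
t 6.53 pos [ 0.5989 -0.1633  0.402 ] rot [-179.97   -0.    -72.97] F [ 0.49  0.45 -1.34] M [ 0.1   0.02 -0.  ] w 0.0098 gf 45.0
rows: [ 1.900e-02 -2.000e-03  2.278e+00] 0.005
outline ((-25.209749221801758, -47.622589111328125), (162.9105987548828, 110.43292999267578), 89.7588119506836)
hole 55 (np.float64(386.58181818181816), np.float64(170.4909090909091)) [[-25.7  -9.2]]
t 6.58 pos [ 0.599 -0.163  0.402] rot [-1.7997e+02 -1.0000e-02 -7.2950e+01] F [ 0.15  0.03 -3.3 ] M [ 0.15  0.01 -0.05] w 0.0101 gf 45.0
rows: [0.027 0.003 2.28 ] 0.011
```

```bash
python3 -m crank '[[[0,0,0.8,0],[0,0,1.6,0],[0,0,2.4,0],[0,0,2.8,0],[0,0,2.8,0],[0,0,2.8,0]]]'; for i in 1 ; do python3 -m crank '[[[0,0,0.08,0],[0,0,0.16,0],[0,0,0.16,0],[0,0,0.16,0]]]'; done; python3 -m crank '[[[0,0,0.04,0],[0,0,0.08,0],[0,0,0.08,0]]]'; python3 -m crank '[[[0,0,0.04,0],[0,0,0.08,0],[0,0,0.08,0]]]'
```

```text
t: 7.32
eef_pos: [0.5994, -0.1637, 0.3327]
ee_rot: [-3.14, -0.001, -1.274]
force: [-0.2, 0.1, -2.7]
width: 0.0097
gripper_force: 45.0
t: 7.82
eef_pos: [0.5989, -0.1639, 0.3276]
ee_rot: [-3.142, -0.0, -1.274]
force: [-0.2, -0.0, -2.2]
width: 0.0098
gripper_force: 45.0
t: 8.2
eef_pos: [0.5988, -0.1638, 0.3254]
ee_rot: [3.141, 0.0, -1.274]
force: [-0.3, -0.5, -2.8]
width: 0.0098
gripper_force: 45.0
t: 8.57
eef_pos: [0.5989, -0.1638, 0.3234]
ee_rot: [3.141, 0.0, -1.274]
force: [-0.1, -0.9, -2.7]
width: 0.0096
gripper_force: 45.0
```

```bash
for i in 1; do python3 -m crank '[[[0,0,0.04,0],[0,0,0.04,0]]]'; python3 -m crank '[[[0,0,0.04,0],[0,0,0.04,0]]]';python3 -m crank '[[[0,0,0.04,0],[0,0,0.04,0]]]';python3 -m crank '[[[0,0,0.04,0],[0,0,0.04,0]]]'; done | grep -E "eef|force: \["
```

```text
eef_pos: [0.5988, -0.1638, 0.3224]
force: [0.2, -0.1, -3.0]
eef_pos: [0.599, -0.1639, 0.3218]
force: [0.6, 0.6, -0.5]
eef_pos: [0.5992, -0.1638, 0.3216]
force: [-0.9, 1.6, 4.6]
eef_pos: [0.5995, -0.1639, 0.3214]
force: [-1.8, 3.0, 8.3]
```

```bash
python3 -m crank '[[[0,0,-0.5,0],[0,0,-1.0,0],[0,0.6,-1.1,0],[0,1.4,-1.1,0],[0,2.1,-1.1,0],[0,2.36,-1.1,0],[0,2.36,-1.1,0]]]';  python3 -c "
from meas import *
from hook import X,Y
p=.466*X-.332*Y
go(*p,.2054,-73)"
```

```text
t: 10.45
eef_pos: [0.542, -0.1813, 0.3475]
ee_rot: [-3.141, -0.0, -1.275]
force: [-1.0, 0.5, -2.6]
width: 0.0097
gripper_force: 45.0
t 10.45 pos [ 0.542  -0.1813  0.3475] rot [-1.7995e+02 -1.0000e-02 -7.3030e+01] F [-0.97  0.46 -2.65] M [ 0.12 -0.02  0.03] w 0.0097 gf 45.0
rows: [ 4.000e-03 -2.500e-02  5.683e+00] -0.006
```

```bash
python3 -m crank '[[[0,0,1,0],[0,0,2,0],[0,0,3,0],[0,0,4,0],[0,0,5,0],[0,0,5.5,0],[0,0,5.68,0],[0,0,5.68,0],[0,0,5.68,0]]]';  python3 - <<'E'
from meas import *
from hook import X,Y
go(*(.486*X-.332*Y),.2054,-73)
s=arm.get_state();print("U,V",s["eef_pos"][:2]@X,s["eef_pos"][:2]@Y)
hole()
im,_=arm.grab_frame("side");cv2.imwrite("pics/ins.png",cv2.resize(im[150:300,300:460,::-1],None,fx=4,fy=4))
E
```

```text
t: 11.58
eef_pos: [0.543, -0.1812, 0.206]
ee_rot: [-3.14, -0.001, -1.274]
force: [-0.2, 0.3, -3.0]
width: 0.0094
gripper_force: 45.0
t 11.57 pos [ 0.543  -0.1812  0.206 ] rot [-1.7992e+02 -4.0000e-02 -7.3000e+01] F [-0.21  0.32 -3.  ] M [0.2  0.   0.04] w 0.0094 gf 45.0
rows: [-0.    -0.786  0.026] 0.001
U,V 0.4663425513474551 -0.3320117276371556
outline ((-45.80402755737305, 16.73242950439453), (67.13322448730469, 41.80086898803711), 0.708146870136261)
```

View pics/ins.png

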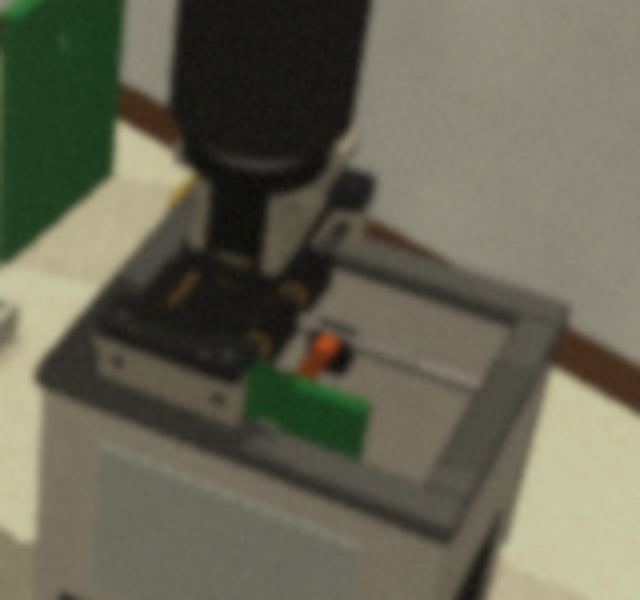

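The board is inside, in front of the hook (crop: board (305,410), hook (320,355)), clear of the frame. Feeling forward.

```bash
(python3 -m crank '[[[0,-0.2,0.02,0],[0,-0.4,0.02,0],[0,-0.6,0.02,0],[0,-0.6,0.02,0]]]'; python3 -m crank '[[[0,-0.08,0,0],[0,-0.08,0,0]]]';python3 -m crank '[[[0,-0.08,0,0],[0,-0.08,0,0]]]';python3 -m crank '[[[0,-0.08,0,0],[0,-0.08,0,0]]]';python3 -m crank '[[[0,-0.08,0,0],[0,-0.08,0,0]]]')| grep -E "eef|force: \["
```

```text
eef_pos: [0.5572, -0.1765, 0.2044]
force: [0.2, 0.0, -2.0]
eef_pos: [0.5588, -0.1761, 0.2045]
force: [-0.5, 0.3, -2.8]
eef_pos: [0.5607, -0.1755, 0.2046]
force: [0.5, 0.0, -2.7]
eef_pos: [0.5627, -0.1749, 0.2046]
force: [-0.1, -0.3, -2.7]
eef_pos: [0.5646, -0.1743, 0.2045]
force: [0.6, 0.5, -2.7]
```

```bash
(python3 -m crank '[[[0,-0.08,-0.03,0],[0,-0.08,-0.03,0]]]'; python3 -m crank '[[[0,-0.08,0,0],[0,-0.08,0,0]]]';python3 -m crank '[[[0,-0.08,0,0],[0,-0.08,0,0]]]')| grep -E "eef|force: \["
```

```text
eef_pos: [0.5666, -0.1737, 0.2054]
force: [-1.1, -0.5, -3.1]
eef_pos: [0.5684, -0.1731, 0.2053]
force: [-0.2, 0.4, -3.0]
eef_pos: [0.5703, -0.1726, 0.2053]
force: [-0.1, 0.1, -2.5]
```

```bash
(python3 -m crank '[[[0,-0.1,0,0],[0,-0.1,0,0]]]'; python3 -m crank '[[[0,-0.12,0,0],[0,-0.12,0,0]]]';python3 -m crank '[[[0,-0.12,0,0],[0,-0.12,0,0]]]';python3 -m crank '[[[0,-0.16,0,0],[0,-0.16,0,0]]]';python3 -m crank '[[[0,-0.16,0,0],[0,-0.16,0,0]]]';python3 -m crank '[[[0,-0.16,0,0],[0,-0.16,0,0]]]')| grep -E "eef|force: \["
```

```text
eef_pos: [0.5728, -0.1718, 0.2053]
force: [-0.2, -0.3, -3.3]
eef_pos: [0.5757, -0.1709, 0.2053]
force: [0.8, 0.5, -3.2]
eef_pos: [0.5786, -0.17, 0.2053]
force: [-0.1, -0.6, -2.0]
eef_pos: [0.5824, -0.1689, 0.2053]
force: [-0.4, -0.3, -2.3]
eef_pos: [0.5863, -0.1677, 0.2053]
force: [1.7, -0.3, -2.4]
eef_pos: [0.5901, -0.1665, 0.2053]
force: [-0.2, 1.3, -2.2]
```

```bash
(python3 -m crank '[[[0,0,0.12,0],[0,0,0.24,0],[0,0,0.3,0],[0,0,0.3,0]]]'; python3 -m crank '[[[0,0,0.06,0],[0,0,0.06,0]]]';python3 -m crank '[[[0,0,0.04,0],[0,0,0.04,0],[0,0,0.04,0]]]')| grep -E "eef|force: \["
```

```text
eef_pos: [0.5897, -0.1666, 0.1976]
force: [0.4, 0.6, -2.5]
eef_pos: [0.5897, -0.1666, 0.1962]
force: [-0.2, 0.1, -2.3]
eef_pos: [0.5898, -0.1666, 0.1953]
force: [0.2, 0.5, -2.9]
```

```bash
(python3 -m crank '[[[0,0,0.03,0],[0,0,0.03,0],[0,0,0.03,0]]]'; python3 -m crank '[[[0,0,0.02,0],[0,0,0.02,0],[0,0,0.02,0]]]')| grep -E "eef|force: \[|t:"
```

```text
t: 16.92
eef_pos: [0.5899, -0.1666, 0.1947]
ee_rot: [-3.141, -0.0, -1.274]
force: [-0.1, -0.1, -1.8]
t: 17.3
eef_pos: [0.5901, -0.1665, 0.1946]
ee_rot: [-3.141, -0.0, -1.274]
force: [-0.7, 1.5, 2.9]
```

```bash
(python3 -m crank '[[[0,0,-0.015,0],[0,0,-0.015,0],[0,0,-0.015,0]]]'; python3 -m crank '[[[0,0,0,0],[0,0,0,0],[0,0,0,0]]]' 0.65)| grep -E "eef|force: |width|t:"; python3 - <<'E'
from meas import *
go(.59,-.1666,.3,-73)
im,_=arm.grab_frame("side");cv2.imwrite("pics/rel.png",cv2.resize(im[150:300,300:460,::-1],None,fx=4,fy=4))
E
```

```text
t: 17.68
eef_pos: [0.5899, -0.1666, 0.1946]
ee_rot: [-3.141, -0.0, -1.274]
force: [-0.7, 2.2, 3.3]
width: 0.0096
gripper_force: 45.0
t: 18.05
eef_pos: [0.5896, -0.1667, 0.1941]
ee_rot: [3.141, 0.0, -1.274]
force: [0.4, -0.8, -0.6]
width: 0.0294
gripper_force: 0.0
t 18.05 pos [ 0.5896 -0.1667  0.1941] rot [ 1.7997e+02  1.0000e-02 -7.3010e+01] F [ 0.44 -0.83 -0.63] M [ 0.06  0.02 -0.  ] w 0.0294 gf 0.0
rows: [ 0.    -0.013 -4.234] -0.002
```

View pics/rel.png

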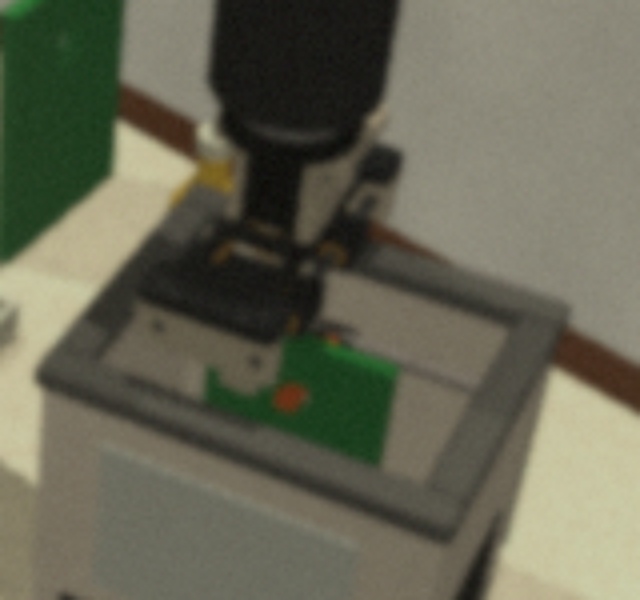

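The hook's orange tip shows through the hole at crop (290,398), and the board hangs upright and free. Withdrawing straight up.

```bash
python3 -m crank '[[[0,0,-0.3,0],[0,0,-0.8,0],[0,0,-1.6,0],[0,0,-2.8,0],[0,0,-4.2,0],[0,0,-5.6,0],[0,0,-6,0],[0,0,-6,0],[0,0,-6,0],[0,0,-6,0],[0,0,-6,0],[0,0,-6,0]]]' | grep -E "t:|eef|force"; python3 - <<'E'
from h import *
im,d=arm.grab_frame("side");cv2.imwrite("pics/fin.png",cv2.resize(im[150:300,300:460,::-1],None,fx=4,fy=4))
E
```

```text
t: 19.6
eef_pos: [0.5898, -0.1666, 0.3441]
ee_rot: [3.141, 0.0, -1.274]
force: [0.8, -0.5, 0.1]
gripper_force: 0.0
```

View pics/fin.png

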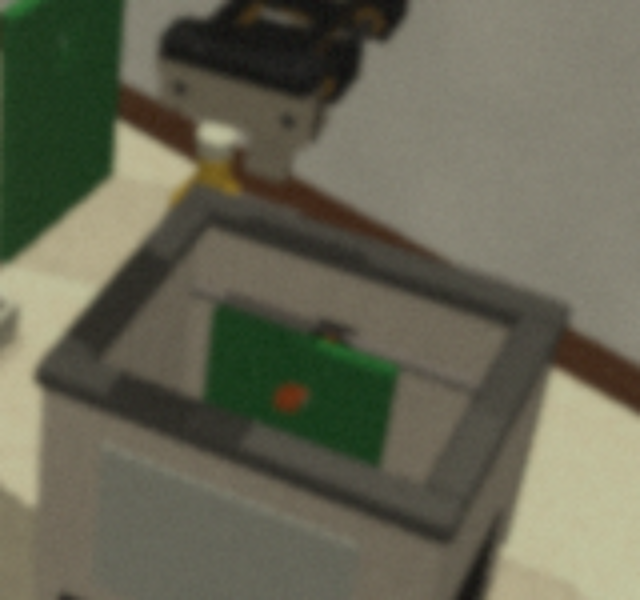

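The board hangs upright on the hook, with the tip showing at crop (290,398). The gripper is clear above the opening.

```bash
python3 -m crank '[[[0,0,0,0],[0,0,0,0],[0,0,0,0],[0,0,0,0],[0,0,0,0],[0,0,0,0]]]' | head -1; python3 -c "
from station import arm
print(arm.job_done())"
```

```text
t: 20.4
the job is handed in; nothing more can be done
None
```

The green board hangs released and upright on the orange hook inside the cabinet, the arm is clear of the opening, and the job was handed in at about 20 s of the 69 s allowed; the hand-in returned no verdict.

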